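# Push the chopping board out over the fruit box

### The job

A thin white chopping board with cut kiwi lies flat on the butcher's block. Without picking it up, push it with the fingertips towards the open fruit box until it overhangs that edge of the block by 40 mm, square to the edge and centred on the box, so that the kiwi can then be scraped straight in. Keep all the kiwi on the board, leave the box and everything else where it stands, and let go of the board at the end.

Things in the scene. Friction and masses are not known exactly. Their poses are not given: they have to be found in the camera images.
- board: Thin white plastic chopping board, loose, 130 mm (own x) by 210 mm (own y) by 8 mm thick, about 0.2 kg, flat on the block. Origin: centre of its underside. Its +y end is the leading end, towards the fruit box; a 14 mm hanging hole lies at the rear end (y = -88 mm). Starts wholly on the block, turned up to 15 degrees to it, its leading end 35 to 90 mm short of the edge; at least 25 mm of bare block lies behind it and 30 mm on each side. It slides under a push of about 1 N.
- board_end (a point): Middle of the board's leading end (+y end, 105 mm from the board's origin), at its underside. Axes as the board's.
- block: Wooden butcher's block, fixed to the counter, 300 mm (own x) by 340 mm (own y), top face 60 mm above the counter. Origin: centre of its underside. The fruit box stands on the counter on its +y side. May be turned up to about 11 degrees.
- block_edge (a point): Middle of the block's top edge on its +y side (the edge to overhang), at the height of the top face. Axes as the block's: x runs along the edge, y points out over the box. The overhang is the y of board_end in this frame.
- fruit_box: Open frosted meal box with some orange slices in it, loose, 200 mm (own x, parallel to the block's edge) by 140 mm (own y) by 52 mm high, walls 3 mm, with a 5 mm flange round the rim. Stands on the counter beside the block's +y edge, its flange 3 to 15 mm from the block; it is lower than the block, so the board passes above it. Origin: centre of its underside. It must stay where it is.
- slice0: Kiwi slice, loose disc 44 mm across, 8 mm thick, lying on the board. Origin: centre of its underside.
- slice1: Kiwi slice, as slice0.
- slice2: Kiwi slice, as slice0.
- half: Half a kiwi, cut face down on the board, 49 mm across, 28 mm high, on the rear half of the board. Origin: centre of its underside.
- salad_box: Bystander: divided open meal box with salad, 180 x 120 x 50 mm. Origin: centre of its underside.
- lidded_box: Bystander: closed meal box, 194 x 134 x 57 mm. Origin: centre of its underside.
- pepper_mill: Bystander: dark wooden pepper mill, 54 mm across, 156 mm high, upright. Origin: centre of its underside.
- ramekin: Bystander: small white bowl with tomatoes, 84 mm across, 45 mm high. Origin: centre of its underside.
- spice_jar: Bystander: small amber jar, 42 mm across, 78 mm high, upright, on the counter beyond the block. Origin: centre of its underside.
- knife: Bystander: paring knife with black handle, about 200 mm long (own y, blade to +y), 13 mm high, lying on the counter beyond the block (its +x side). Origin: where handle and blade meet, at the underside.
- lid_stack: Bystander: stack of four spare lids, 194 x 134 x 36 mm. Origin: centre of its underside.
Not all that is in view belongs to the job. Leave any orange look-alike of the slice1 alone.

How it is judged:
By the outcome, as a careful person would: the job done as asked, in the order asked, and still so for the second after the job is handed in, with the robot touching nothing.
It also fails if it takes over 64 s, if anything falls off the work surface, if the arm or the gripper's body presses on something with over 40 N, if the wrist force passes 120 N, or if a joint passes its speed limit or range.

### The arm

A 6-joint arm with a two-finger parallel gripper is mounted at the origin on the work surface. World frame = base frame: x ahead of the robot, y to its left, z up, the work surface at z = 0. Lengths are in m, angles in rad, forces in N, time in s.
With the tool pointing down it reaches from about 0.35 to 1 m from the base axis. Payload 7.1 kg.
Tool frame: the origin (TCP) lies at the very end of the fingers, on their centre line; the grasp point (between the pads) lies 19 mm behind it; z points along the fingers, y is the direction in which the jaws open and shut (so a half turn about z gives the same grasp; the last joint's range is limited). The gripper opens to 85 mm and grips with 20 to 120 N. Pads are 22 mm wide; open, the fingers measure 114 mm over their backs; the gripper's body (76 mm by 85 mm) begins 54 mm behind the grasp point. The pads swing forward as they close: fully open they stand 13 mm farther back than shut.
Start: joints at [1.184, 0.423, 1.63, -0, 1.089, -0.019], TCP at [0.225, 0.583, 0.231] pointing down, gripper open.
Joint ranges: [-3, 3], [-0.9, 2.11], [0.09, 2.58], [-1.31, 4.45], [0.11, 2.69], [-2.54, 2.54]. Speed limits (rad/s): [2.39, 2.39, 3.01, 3.14, 3.14, 3.14].

### API

Orientations are given as [roll, pitch, yaw] about the fixed x, y, z axes, in that order (R = Rz(yaw) Ry(pitch) Rx(roll)).
In Python, from bench import ctrl, gripper_open, gripper_close, vision, workorder gives the robot as it stands. Calls block until the motion is done:
- ctrl.move_to(position, orientation): joint-space move of the TCP to a pose.
- ctrl.move_linear(position, ori=None, speed=0.15): straight line of the TCP; ori=None keeps the orientation; speed is the mean speed in m/s.
- ctrl.goto_joints(angles): joint-space move.
- gripper_open() and gripper_close(force=None): open the fingers fully, or close them until they stop; force is the grip in N (None keeps the last).
- ctrl.sleep(seconds).
- ctrl.inverse_kinematics(position, orientation): joint angles nearest the present ones, or None.
- vision.grab_frame(name): name is "side" or "top" or "wrist"; returns the picture (420x560x3 uint8, red, green, blue); there is no depth.
- vision.camera_info(name): a dict with "fx", "fy", "cx", "cy" (pixels), "dist" ([k1, k2, p1, p2, k3] as OpenCV has them; the pictures are not rectified), "origin" and "rotation" of the camera in the world. Camera axes: x right, y up, looking along -z (the intrinsics and any distortion apply to the point x, -y, -z); pixel columns grow to the right and rows downward; lengths in m; the calibration is good to about 2 mm. A picture is of the moment at which its call begins: read the wrist's pose just before it. camera_info takes no time and is no camera call; for the wrist camera it gives the pose at the moment of the call.
A pose or a line that the arm cannot do raises ctrl.PlanningError and nothing moves.
- workorder.job_done(): hands the job in, once; it reports no verdict.
Readings, each from a call of its own:
- ctrl.current_time(): time.
- ctrl.current_joint_pos(): joint angles.
- ctrl.current_joint_vel(): joint speeds.
- ctrl.current_effort(): joint torques, N m.
- ctrl.current_tool_pos(): TCP position.
- ctrl.current_eef_rot(): TCP orientation.
- ctrl.current_contact_force(): force on the tool from outside, world axes, zero at the start.
- ctrl.current_torque(): the same for the moment, N m.
- ctrl.current_width(): opening from 0.0 (shut) to 1.0 (fully open).
Only numpy, scipy, OpenCV 4.12 (cv2) and the standard library are available. Lean on these libraries where they do the work, as an engineer would, in place of code of your own. Each camera call takes 0.05 s, during which the arm holds its last target. There are 200 camera calls.

## Working session

There is one attempt and no reset: what is moved stays moved. The work goes in short steps, each a Python script; the robot and the scene stay as the last script left them, time stands still between calls to the robot, and variables do not carry over. Pictures are saved under pics/ and viewed, on a budget of 10 in all, crops included, one or two more only if the job needs it, and the job is handed in when it is done.

```bash
ls; mkdir -p pics; python3 - <<'E'
from bench import ctrl,vision
import cv2,numpy as np
for n in ["top","side"]:
    im=vision.grab_frame(n); cv2.imwrite(f"pics/{n}0.png",im[:,:,::-1])
    i=vision.camera_info(n); print(n,i)
print(ctrl.current_time(),ctrl.current_eef_rot())
E
```

```text
pics
top {'fx': 481.5684293631027, 'fy': 481.5684293631027, 'cx': 278.3372384781867, 'cy': 209.26849710236488, 'dist': array([0.03237639, 0.        , 0.        , 0.        , 0.        ]), 'origin': array([ 0.30176287, -0.09170676,  1.27728719]), 'rotation': array([ 2.07821982e-01, -1.43408622e-03, -1.50874813e+00])}
side {'fx': 495.1875196379735, 'fy': 495.1875196379735, 'cx': 280.66600923641164, 'cy': 211.35661748049102, 'dist': array([-0.13323627,  0.        ,  0.        ,  0.        ,  0.        ]), 'origin': array([ 0.39608896, -0.97723077,  1.0586756 ]), 'rotation': array([ 0.75499551,  0.01811535, -0.18046199])}
0.1 [-3.14015093e+00 -3.75003159e-05  2.77375247e+00]
```

View pics/top0.png

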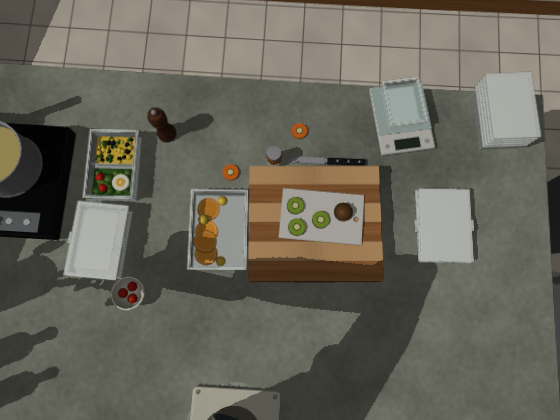

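View pics/side0.png

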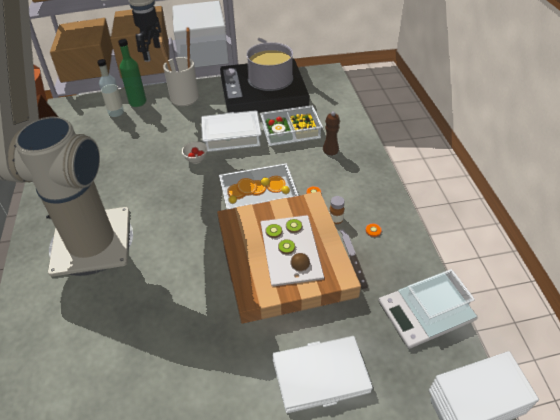

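The top view shows the block at about (248–383, 166–281), the board at (280–364, 188–244) with its hole to the right, and the fruit box to the left at (188–248, 188–271). World +y runs to the left. The orange look-alikes at (300,131) and (231,172) are off the block. The side view agrees.

```bash
cat > h.py <<'E'
from bench import ctrl,vision,gripper_open,gripper_close,workorder
import cv2,numpy as np
from scipy.spatial.transform import Rotation as R
def rays(px,z,i):
    K=np.array([[i['fx'],0,i['cx']],[0,i['fy'],i['cy']],[0,0,1]])
    u=cv2.undistortPoints(np.float64(px).reshape(-1,1,2),K,np.array(i['dist'])).reshape(-1,2)
    d=np.c_[u[:,0],-u[:,1],-np.ones(len(u))]@R.from_euler('xyz',i['rotation']).as_matrix().T
    o=np.array(i['origin']); return (o+d*((z-o[2])/d[:,2])[:,None])[:,:2]
def proj(p,i):
    c=(np.atleast_2d(p)-i['origin'])@R.from_euler('xyz',i['rotation']).as_matrix()
    K=np.array([[i['fx'],0,i['cx']],[0,i['fy'],i['cy']],[0,0,1]])
    return cv2.projectPoints(np.c_[c[:,0],-c[:,1],-c[:,2]],np.zeros(3),np.zeros(3),K,np.array(i['dist']))[0].reshape(-1,2)
def grab(n):
    i=vision.camera_info(n); return vision.grab_frame(n),i
def rect(mask,z,i):
    """largest blob -> (centre, sizes, angle of the axis closest to world +y), angle = rotation of own frame from world"""
    c=max(cv2.findContours(mask,cv2.RETR_EXTERNAL,cv2.CHAIN_APPROX_NONE)[0],key=cv2.contourArea)
    h=cv2.convexHull(c).reshape(-1,2).astype(float)
    w=rays(h,z,i); b=cv2.minAreaRect((w*1000).astype(np.float32))
    p=cv2.boxPoints(b)/1000; e=[p[1]-p[0],p[2]-p[1]]
    e.sort(key=lambda v:abs(v[0])); y=e[0]*np.sign(e[0][1])
    return np.array(b[0])/1000,np.linalg.norm(e[1]),np.linalg.norm(y),np.arctan2(-y[0],y[1])
E
python3 - <<'E'
from h import *
im,i=grab("top"); hsv=cv2.cvtColor(im,cv2.COLOR_RGB2HSV)
print(im[215,345],im[230,310],im[180,255],im[275,300],im[300,300],im[262,192],im[230,240], hsv[275,300],hsv[300,300])
roi=np.zeros(im.shape[:2],np.uint8); roi[160:287,246:390]=1
wood=((hsv[:,:,1]>90)&(hsv[:,:,0]<22)).astype(np.uint8)*roi
wood=cv2.morphologyEx(wood,cv2.MORPH_OPEN,np.ones((9,9)))
white=((hsv[:,:,1]<60)&(hsv[:,:,2]>125)).astype(np.uint8); r2=np.zeros_like(roi); r2[180:255,270:375]=1
white=white*r2
vis=im[150:300,170:400].copy(); 
for m,z,n,col in((wood,.06,'block',(255,0,0)),(white,.068,'board',(0,0,255))):
    print(n,rect(m,z,i))
    c,_=cv2.findContours(m,cv2.RETR_EXTERNAL,cv2.CHAIN_APPROX_NONE)
    cv2.drawContours(vis,c,-1,col,1,offset=(-170,-150))
o=np.vstack([vis,im[150:300,170:400]])
cv2.imwrite("pics/a.png",cv2.resize(o,None,fx=1.99,fy=1.99,interpolation=2)[:,:,::-1][:600])
E
```

```text
[69 48 25] [162 161 154] [158 125  84] [67 44 24] [61 62 55] [82 84 82] [147 151 147] [ 14 164  67] [34 29 62]
block (array([ 0.53177417, -0.17239905]), np.float32(0.30243808), np.float32(0.34072852), np.float32(0.06284727))
board (array([ 0.5458089 , -0.18841434]), np.float32(0.13032956), np.float32(0.2095554), np.float32(-0.027317578))
```

View pics/a.png

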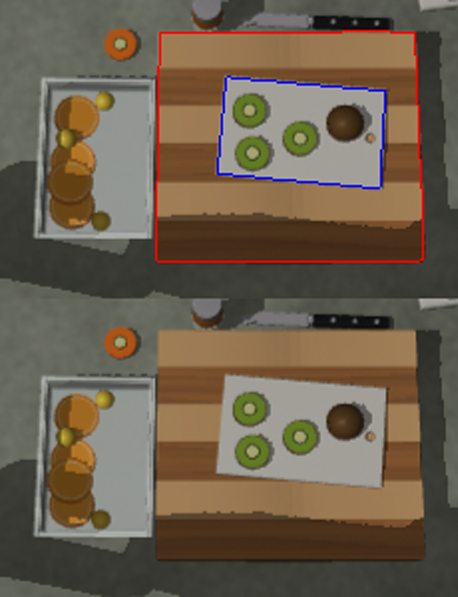

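The block measures 302 × 341 mm with yaw 0.063, and the board 130 × 210 mm with yaw -0.027. Both match the given sizes. Next I'll hover and take a wrist view of the box, edge and board.

```bash
python3 - <<'E'
from h import *
yaw=np.pi/2+.063
for y in(yaw,yaw-np.pi): print(y,ctrl.inverse_kinematics([.54,-.18,.45],[np.pi,0,y]),ctrl.inverse_kinematics([.54,-.32,.06],[np.pi,0,y]))
q=ctrl.inverse_kinematics([.54,-.15,.45],[np.pi,0,yaw-np.pi])
ctrl.move_to([.54,-.15,.45],[np.pi,0,yaw if q is None else yaw-np.pi])
im,i=grab("wrist"); print(i,ctrl.current_time(),ctrl.current_tool_pos())
cv2.imwrite("pics/w0.png",im[:,:,::-1])
E
```

```text
1.6337963267948965 [-0.34265825  0.16438875  1.48830644  0.          1.48889747 -0.40565825] [-0.55391449  0.65162608  1.70959569  0.          0.78037088 -0.61691449]
-1.5077963267948966 None [-5.53914486e-01  6.51626079e-01  1.70959569e+00 -4.44089210e-16
  7.80370880e-01  2.52467817e+00]
{'fx': 373.4644254593963, 'fy': 373.4644254593963, 'cx': 284.36320190923357, 'cy': 211.41439353428132, 'dist': array([0.01616725, 0.        , 0.        , 0.        , 0.        ]), 'origin': array([ 0.53474895, -0.07190845,  0.5917568 ]), 'rotation': array([-0.30915852, -0.00045375,  0.06444975])} 3.1083 [ 0.54014465 -0.14937975  0.44974705]
```

View pics/w0.png

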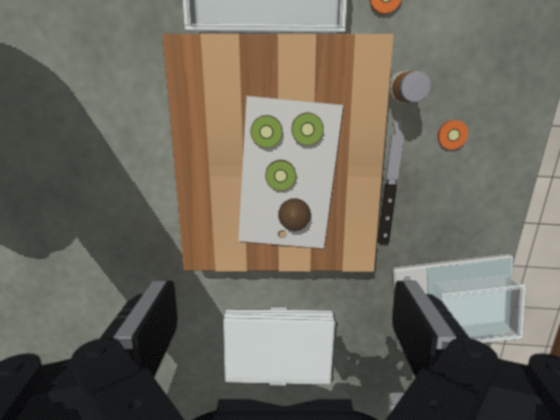

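The wrist view shows the block at (165–392, 34–271), the board at (239–342, 96–248), and the box's near flange along row ~30 from column 185 to 346.

```bash
cat > m.py <<'E'
from h import *
def masks(im,wood_roi,white_roi):
    hsv=cv2.cvtColor(im,cv2.COLOR_RGB2HSV); H,S,V=cv2.split(hsv)
    def roi(r): m=np.zeros(H.shape,np.uint8); m[r[0]:r[1],r[2]:r[3]]=1; return m
    wood=((S>90)&(H<22)).astype(np.uint8)*roi(wood_roi)
    white=((S<60)&(V>125)).astype(np.uint8)*roi(white_roi)
    return cv2.morphologyEx(wood,cv2.MORPH_OPEN,np.ones((9,9))),white,hsv
E
python3 - <<'E'
from m import *
def raw(n,f): return cv2.imread(f)[:,:,::-1]
im=raw(0,"pics/w0.png").copy()
i=dict(fx=373.4644254593963,fy=373.4644254593963,cx=284.36320190923357,cy=211.41439353428132,dist=np.array([0.01616725,0,0,0,0]),origin=np.array([0.53474895,-0.07190845,0.5917568]),rotation=np.array([-0.30915852,-0.00045375,0.06444975]))
w,b,hsv=masks(im,(28,280,155,405),(85,255,230,350))
print('block',rect(w,.06,i)); print('board',rect(b,.068,i))
# block front edge line, wood first row per column
cols=np.arange(175,385,5); rows=[np.argmax(w[:,c]) for c in cols]
p=rays(np.c_[cols,rows],.06,i); k=np.polyfit(p[:,0],p[:,1],1); print('front edge slope',k[0],'y at .53',np.polyval(k,.53))
print('row20 V',[(c,int(hsv[20,c,2])) for c in list(range(178,192))+list(range(338,354))])
t=raw(0,"pics/top0.png").copy(); it=vision.camera_info("top")
ht=cv2.cvtColor(t,cv2.COLOR_RGB2HSV)
def prt(name,a): print(name,a.tolist())
prt('V col240 r182-200',ht[182:200,235,2]); prt('r260-280',ht[262:280,235,2]); prt('col V/ S row 262',ht[225,182:200,2]); prt('right',ht[225,238:256,2]);prt('rightS',ht[225,238:256,1])
E
```

```text
block (array([ 0.53170923, -0.17004276]), np.float32(0.29921484), np.float32(0.33751458), np.float32(0.06427657))
board (array([ 0.54659686, -0.18664362]), np.float32(0.13143523), np.float32(0.21173882), np.float32(-0.026503868))
front edge slope 0.06100135692600871 y at .53 -0.00138710238888351
row20 V [(178, 117), (179, 118), (180, 117), (181, 118), (182, 121), (183, 140), (184, 175), (185, 196), (186, 193), (187, 175), (188, 170), (189, 164), (190, 135), (191, 101), (338, 107), (339, 127), (340, 150), (341, 161), (342, 181), (343, 194), (344, 182), (345, 137), (346, 94), (347, 78), (348, 77), (349, 77), (350, 78), (351, 93), (352, 114), (353, 126)]
V col240 r182-200 [104, 102, 101, 103, 107, 101, 64, 102, 160, 126, 120, 84, 88, 110, 143, 151, 151, 151]
r260-280 [151, 151, 151, 149, 148, 174, 171, 160, 60, 60, 59, 59, 59, 60, 60, 60, 60, 60]
col V/ S row 262 [107, 106, 105, 106, 107, 107, 118, 152, 159, 107, 87, 71, 99, 139, 137, 108, 103, 105]
right [150, 150, 150, 150, 150, 153, 158, 135, 148, 81, 76, 124, 110, 109, 109, 109, 109, 109]
rightS [5, 5, 5, 5, 7, 7, 6, 8, 9, 16, 77, 162, 162, 161, 161, 161, 161, 161]
```

```bash
python3 - <<'E'
from h import *
i=dict(fx=373.4644254593963,fy=373.4644254593963,cx=284.36320190923357,cy=211.41439353428132,dist=np.array([0.01616725,0,0,0,0]),origin=np.array([0.53474895,-0.07190845,0.5917568]),rotation=np.array([-0.30915852,-0.00045375,0.06444975]))
it=vision.camera_info("top"); a=.063; Rb=np.array([[np.cos(a),-np.sin(a)],[np.sin(a),np.cos(a)]])
for n,ii,px,c,bd in(('wrist',i,[[183,20],[345.3,20]],[.5317,-.1700],[.5466,-.1866]),('top',it,[[235,189.3],[235,269.6],[188.2,225],[246.7,225]],[.5318,-.1724],[.5458,-.1884])):
    p=rays(px,.052,ii); print(n,p,'\nblockframe',(p-c)@Rb,'board',(np.array(bd)-c)@Rb)
E
```

```text
wrist [[0.39804376 0.00781934]
 [0.60826363 0.0215692 ]] 
blockframe [[-0.12219588  0.18588135]
 [ 0.08847261  0.18636884]] board [ 0.01382533 -0.01750515]
top [[0.60607366 0.03929139]
 [0.39714451 0.02236426]
 [0.5038815  0.15198817]
 [0.51322781 0.00151041]] 
blockframe [[ 0.08745405  0.20659528]
 [-0.12212632  0.20285556]
 [-0.00744017  0.32550234]
 [-0.00758624  0.17473467]] board [ 0.01296489 -0.01684968]
```

The box is 210 × 150 mm over the flange, as it should be, and its centre is at block x = -17 mm. The board needs -30 mm laterally, +122 mm forward and +5° of turn. First I'll touch the block to find the open-finger height, then push from the side with both fingers.

```bash
cat >> m.py <<'E'
A=.063; C=np.array([.5317,-.1710]); RB=np.array([[np.cos(A),-np.sin(A)],[np.sin(A),np.cos(A)]])
def W(x,y,z): return list(C+RB@[x,y])+[z]
def B(p): return (np.array(p)-C)@RB
def push(a,b,z,v=.05):
    """straight push in block frame in steps, stop on force"""
    n=max(1,int(np.ceil(np.hypot(*np.subtract(b,a))/.04)))
    for k in range(1,n+1):
        q=np.add(a,np.subtract(b,a)*k/n); ctrl.move_linear(W(*q,z),speed=v)
        f=ctrl.current_contact_force(); print('push',q.round(3),np.round(f,1))
        if np.linalg.norm(f)>15: print('STOP'); break
E
python3 - <<'E'
from m import *
o=[np.pi,0,A]
for y in(A,A+np.pi,A-np.pi):
    print(y,ctrl.inverse_kinematics(W(.115,-.017,.06),[np.pi,0,y]))
ok=[y for y in(A,A-np.pi,A+np.pi) if ctrl.inverse_kinematics(W(.115,-.017,.06),[np.pi,0,y]) is not None and ctrl.inverse_kinematics(W(.06,-.017,.06),[np.pi,0,y]) is not None]
q=ctrl.current_joint_pos()
y=min(ok,key=lambda y:abs(ctrl.inverse_kinematics(W(.115,-.017,.06),[np.pi,0,y])-q).max()); o=[np.pi,0,y]
ctrl.move_to(W(.115,-.017,.13),o); ctrl.move_linear(W(.115,-.017,.068),speed=.08)
f0=np.array(ctrl.current_contact_force()); print(f0); z=.068
while z>.042:
    z-=.002; ctrl.move_linear(W(.115,-.017,z),speed=.03)
    f=np.array(ctrl.current_contact_force())-f0
    if f[2]>1.5: break
print('touch z',z,f,ctrl.current_tool_pos(),ctrl.current_time())
E
```

```text
0.063 [-2.89871356e-01  7.01097875e-01  1.60153487e+00 -4.44089210e-16
  8.38959905e-01  1.21792497e+00]
3.2045926535897933 [-0.28987136  0.70109788  1.60153487  0.          0.83895991 -1.92366768]
-3.078592653589793 [-0.28987136  0.70109788  1.60153487  0.          0.83895991 -1.92366768]
[0.61673059 0.27746913 0.83696359]
touch z 0.045999999999999985 [-3.55459727  0.94793087  5.18706259] [ 0.64788009 -0.18082178  0.04689204] 8.1833
```

Contact came at TCP z = 0.047, which agrees with the 13 mm set-back. I'll push at z = 0.050, 3 mm above the block.

```bash
python3 - <<'E'
from m import *
ctrl.move_linear(W(.115,-.017,.050),speed=.05)
push((.115,-.017),(.062,-.017),.050)
push((.062,-.017),(.075,-.017),.050,.08)
ctrl.move_linear(W(.075,-.017,.13),speed=.15)
ctrl.move_to(W(.0,.02,.45),[np.pi,0,np.pi/2+A])
im,i=grab("wrist"); cv2.imwrite("pics/w1.png",im[:,:,::-1]); np.save("w1.npy",i,allow_pickle=True)
px=proj([W(-.15,.17,.06),W(.15,-.17,.06),W(.15,.17,.06),W(-.15,-.17,.06)],i); print(px.round(1)); print(ctrl.current_time())
E
```

```text
push [ 0.088 -0.017] [ 0.5 -0.9  0.5]
push [ 0.062 -0.017] [-0.1  0.4  1.4]
push [ 0.075 -0.017] [ 0.3 -0.9  1. ]
[[168.8  32.6]
 [380.5 271.3]
 [401.8  32.8]
 [189.2 271. ]]
12.2583
```

View pics/w1.png

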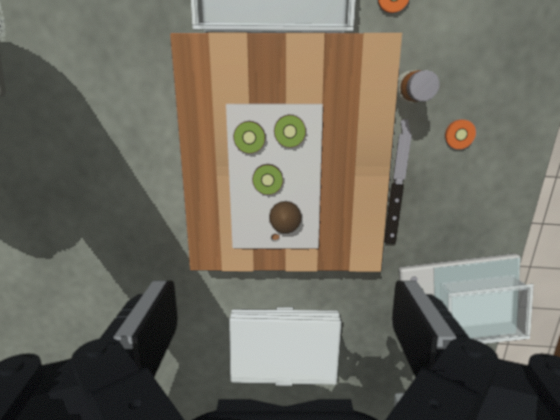

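The board now looks square to the block. The front block edge seems about 5 px narrower than my projection, so I'll measure numerically.

```bash
python3 - <<'E'
from m import *
im=cv2.imread("pics/w1.png")[:,:,::-1].copy(); i=np.load("w1.npy",allow_pickle=True).item()
w,b,_=masks(im,(28,280,160,410),(90,260,215,335))
def sub(m,z):
    """block-frame edge lines per side by sampling rows/cols: (angle, offset)"""
    r=np.argwhere(m); r0,c0=r.min(0); r1,c1=r.max(0)
    rs=np.arange(int(r0+.15*(r1-r0)),int(r1-.15*(r1-r0))); cs=np.arange(int(c0+.2*(c1-c0)),int(c1-.2*(c1-c0)))
    L=[[np.argmax(m[q])-.5,q] for q in rs]; Rr=[[m.shape[1]-1-np.argmax(m[q][::-1])+.5,q] for q in rs]
    F=[[q,np.argmax(m[:,q])-.5] for q in cs]; K=[[q,m.shape[0]-1-np.argmax(m[::-1,q])+.5] for q in cs]
    for n,e,ax in(('-x',L,1),('+x',Rr,1),('+y',F,0),('-y',K,0)):
        p=B(rays(e,z,i)); t=p[:,ax]; v=p[:,1-ax]; k=np.polyfit(t,v,1); g=abs(v-np.polyval(k,t))<.002; k=np.polyfit(t[g],v[g],1)
        print(n,'slope %.4f mid %.4f'%(k[0],np.polyval(k,t.mean())),'span',t[0].round(3),t[-1].round(3))
print('block');sub(w,.06);print('board');sub(b,.068)
print('block rect',rect(w,.06,i),'board',rect(b,.068,i),B(rect(b,.068,i)[0]),B(rect(w,.06,i)[0]))
hs=cv2.cvtColor(im,cv2.COLOR_RGB2HSV)[20,:,2]; print(hs[186:202],hs[345:362])
E
```

```text
block
-x slope -0.0005 mid -0.1484 span 0.128 -0.106
+x slope -0.0022 mid 0.1493 span 0.128 -0.106
+y slope -0.0054 mid 0.1700 span -0.089 0.086
-y slope -0.0005 mid -0.1685 span -0.108 0.105
board
-x slope -0.0006 mid -0.0807 span 0.055 -0.09
+x slope -0.0019 mid 0.0507 span 0.055 -0.09
+y slope 0.0016 mid 0.0831 span -0.054 0.021
-y slope 0.0017 mid -0.1281 span -0.06 0.024
block rect (array([ 0.53154242, -0.17014081]), np.float32(0.29933313), np.float32(0.3378001), np.float32(0.064851455)) board (array([ 0.51813391, -0.19435352]), np.float32(0.13151048), np.float32(0.20967072), np.float32(0.064578824)) [-0.01500947 -0.02245309] [-0.00010317  0.00086741]
[119 119 121 120 122 141 176 197 196 177 169 165 137 101  85  86] [115  99 119 152 167 185 196 190 158 115  86  81  79  80  94 115 128]
```

The board is at block x = -15.0 mm, square within about 0.1°, with its leading end at +83 mm. Now I'll push from behind with both fingers, stopping about 5 mm short.

```bash
cat >> m.py <<'E'
def look(name,wr=(28,280,160,410),br=(5,260,200,345)):
    im,i=grab("wrist"); cv2.imwrite(f"pics/{name}.png",im[:,:,::-1]); np.save(name+".npy",i,allow_pickle=True); return im,i
E
python3 - <<'E'
from m import *
o=[np.pi,0,np.pi/2+A]
ctrl.move_to(W(-.016,-.151,.15),o); ctrl.move_linear(W(-.016,-.151,.050),speed=.1)
print(ctrl.current_contact_force())
push((-.016,-.151),(-.016,-.0175),.050,.06)
push((-.016,-.0175),(-.016,-.03),.050,.08)
ctrl.move_linear(W(-.016,-.03,.15),speed=.2)
ctrl.move_to(W(-.0,.12,.45),o)
im,i=look("w2"); print(ctrl.current_time())
E
```

```text
[ 0.62790559  0.06180176 -1.35905088]
push [-0.016 -0.118] [ 0.8 -0.3 -0.7]
push [-0.016 -0.084] [ 0.7 -0.6 -0.5]
push [-0.016 -0.051] [ 0.   0.6 -0.4]
push [-0.016 -0.017] [ 1.1 -0.4 -0.4]
push [-0.016 -0.03 ] [-0.3  1.   0.5]
19.8167
```

View pics/w2.png

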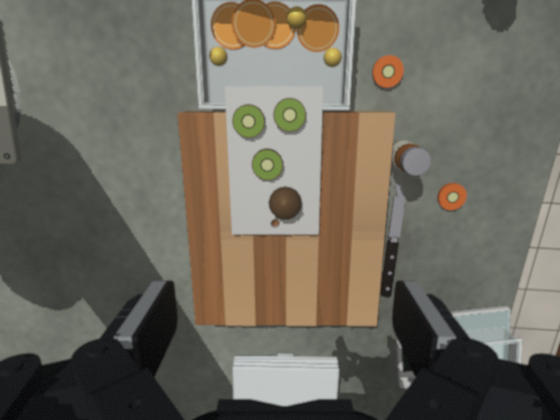

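The board now overhangs the box, with its leading end at row ~87 and the block edge at row 112. All the kiwi is in place. I'll measure numerically.

```bash
cat >> m.py <<'E'
def edge(g,pts,ax,z,i,nm):
    """g float image; pts: list of (fixed, lo, hi); steepest gradient along axis ax (0=row search,1=col search), subpixel, line fit in block frame"""
    e=[]
    for f,lo,hi in pts:
        s=g[lo:hi,f] if ax==0 else g[f,lo:hi]
        d=abs(np.diff(s)); k=int(d.argmax()); a=max(k-1,0); wgt=d[a:k+2]; c=lo+.5+(np.arange(a,a+len(wgt))*wgt).sum()/wgt.sum()
        e.append([f,c] if ax==0 else [c,f])
    p=B(rays(e,z,i)); t,v=(p[:,0],p[:,1]) if ax==0 else (p[:,1],p[:,0])
    k=np.polyfit(t,v,1); 
    for _ in range(3): r=abs(v-np.polyval(k,t)); q=r<=max(.0008,1.5*np.median(r)); k=np.polyfit(t[q],v[q],1)
    m=np.polyval(k,t.mean()); print(f'{nm}: {m:.4f} slope {k[0]:.4f} n {q.sum()}/{len(q)}'); return m
E
python3 - <<'E'
from m import *
im=cv2.imread("pics/w2.png")[:,:,::-1]; i=np.load("w2.npy",allow_pickle=True).item()
g=im[:,:,2].astype(float); S=cv2.cvtColor(im.copy(),cv2.COLOR_RGB2HSV)[:,:,1].astype(float)
edge(S,[(r,220,240) for r in range(125,225)],1,.068,i,'board -x'); edge(S,[(r,312,330) for r in range(125,225)],1,.068,i,'board +x')
edge(S,[(c,226,244) for c in range(240,315)],0,.068,i,'board -y'); edge(g,[(c,80,96) for c in range(232,318)],0,.068,i,'board +y')
edge(S,[(c,106,117) for c in list(range(190,220))+list(range(330,385))],0,.06,i,'block +y')
edge(S,[(r,178,200) for r in range(125,250)],1,.06,i,'block -x'); edge(S,[(r,380,402) for r in list(range(118,140))+list(range(180,300))],1,.06,i,'block +x')
for r in (40,60,80): print(r,g[r,192:214].astype(int),g[r,340:362].astype(int))
E
```

```text
board -x: -0.0812 slope 0.0000 n 91/100
board +x: 0.0501 slope -0.0001 n 100/100
board -y: -0.0059 slope 0.0009 n 70/75
board +y: 0.2052 slope -0.0006 n 61/86
block +y: 0.1726 slope 0.0029 n 80/85
block -x: -0.1487 slope 0.0006 n 125/125
block +x: 0.1507 slope -0.0033 n 114/142
40 [107 124 158 186 187 169 161 154 129  94  78  79  91 121 145 161 168 171
 171 173 172 170] [171 171 166 156 137 108  94 114 143 158 180 189 178 141  98  75  69  70
  80  99 109 112]
60 [105 106 117 148 177 185 178 168 162 137 100  79  78  89 117 144 156 151
 122  84  64  62] [ 93 133 147 134 107  97 121 147 157 178 188 173 127  82  68  67  67  81
  99 109 108 110]
80 [105 105 105 110 132 164 183 183 170 156 138 101  81  80  91 116 144 157
 168 170 172 170] [165 154 134 107  99 124 147 154 177 187 172 123  82  72  72  71  87 107
 115 114 112 110]
```

```bash
python3 - <<'E'
from m import *
for nm,rr,rf,bx,fc in(("w2",(318,334),(104,118),[[194.7,60],[352.2,60],[193.3,40],[353.3,40],[196.2,80],[351.1,80]],list(range(190,220))+list(range(330,385))),("w1",(262,280),(27,40),[[190.9,20],[353.4,20]],range(185,390))):
    im=cv2.imread(f"pics/{nm}.png")[:,:,::-1]; i=np.load(nm+".npy",allow_pickle=True).item()
    S=cv2.cvtColor(im.copy(),cv2.COLOR_RGB2HSV)[:,:,1].astype(float); print(nm)
    f=edge(S,[(c,*rf) for c in fc],0,.06,i,'block +y'); r=edge(S,[(c,*rr) for c in range(205,370)],0,.06,i,'block -y'); print(f-r)
    print([int(v) for v in S[rf[0]:rf[1],360]],[int(v) for v in S[rr[0]:rr[1],300]])
    p=B(rays(bx,.052,i)); print('box',p.round(4).tolist(),'centre',((p[::2]+p[1::2])/2).round(4)[:,0])
E
```

```text
w2
block +y: 0.1726 slope 0.0029 n 80/85
block -y: -0.1694 slope -0.0073 n 147/165
0.3420216898664922
[22, 20, 20, 22, 20, 24, 40, 73, 95, 101, 101, 103, 101, 100] [102, 101, 102, 101, 101, 100, 101, 95, 69, 27, 20, 18, 22, 22, 22, 20]
box [[-0.1214, 0.2377], [0.0889, 0.2377], [-0.1214, 0.262], [0.089, 0.262], [-0.1212, 0.2126], [0.0889, 0.2126]] centre [-0.0162 -0.0162 -0.0162]
w1
block +y: 0.1709 slope -0.0004 n 205/205
block -y: -0.1697 slope -0.0025 n 162/165
0.34061115773680845
[22, 22, 20, 20, 21, 35, 80, 119, 129, 130, 131, 131, 130] [100, 99, 98, 98, 100, 99, 100, 99, 98, 79, 41, 22, 23, 25, 22, 22, 21, 17]
box [[-0.1223, 0.1859], [0.0882, 0.1863]] centre [-0.017]
```

The box centre (-16.2 to -17 mm) and the board centre (-15.6 mm) agree within about 1 mm, and the yaw is about 0. The w2 block edge is biased outward because the block's front face shows there. Using w1's edge at 170.7 mm, the overhang is 34 mm. I'll push the last 6 mm.

```bash
python3 - <<'E'
from m import *
o=[np.pi,0,np.pi/2+A]
ctrl.move_to(W(-.016,-.035,.15),o); ctrl.move_linear(W(-.016,-.035,.050),speed=.1)
push((-.016,-.035),(-.016,-.0115),.050,.05); print(B(ctrl.current_tool_pos()[:2]))
push((-.016,-.0115),(-.016,-.03),.050,.08)
ctrl.move_linear(W(-.016,-.03,.15),speed=.2)
ctrl.move_to(W(-.0,.06,.45),o)
im,i=look("w3"); print(ctrl.current_time())
t=vision.grab_frame("top"); cv2.imwrite("pics/top3.png",t[:,:,::-1])
E
```

```text
push [-0.016 -0.012] [-0.3 -0.6 -0.1]
[-0.01598796 -0.01110992]
push [-0.016 -0.03 ] [-0.5 -0.2 -0.4]
25.1333
```

View pics/w3.png

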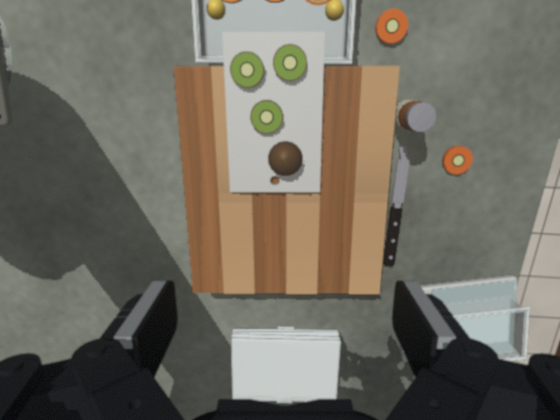

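The board's leading end is at row ~31 and the block edge at row ~66. The board is centred in the box (196–355), and all four kiwi pieces are on it.

```bash
python3 - <<'E'
from m import *
im=cv2.imread("pics/w3.png")[:,:,::-1]; i=np.load("w3.npy",allow_pickle=True).item()
g=im[:,:,2].astype(float); S=cv2.cvtColor(im.copy(),cv2.COLOR_RGB2HSV)[:,:,1].astype(float)
e=edge(S,[(c,60,73) for c in list(range(185,215))+list(range(335,390))],0,.06,i,'block +y'); edge(S,[(c,286,304) for c in range(205,370)],0,.06,i,'block -y')
a=edge(S,[(r,216,236) for r in range(80,182)],1,.068,i,'board -x'); b=edge(S,[(r,314,332) for r in range(80,182)],1,.068,i,'board +x')
r=edge(S,[(c,184,200) for c in range(240,315)],0,.068,i,'board -y'); f=edge(g,[(c,24,40) for c in range(232,318)],0,.068,i,'board +y')
L=edge(g,[(q,188,199) for q in range(10,50)],1,.052,i,'box -x'); H=edge(g,[(q,350,361) for q in range(10,50)],1,.052,i,'box +x')
print('overhang',f-e,(f+r)/2+.105-e,'centre diff',(a+b)/2-(L+H)/2)
E
```

```text
block +y: 0.1710 slope 0.0024 n 80/85
block -y: -0.1699 slope -0.0015 n 158/165
board -x: -0.0813 slope -0.0012 n 100/102
board +x: 0.0501 slope -0.0008 n 102/102
board -y: -0.0003 slope 0.0024 n 75/75
board +y: 0.2106 slope 0.0074 n 73/86
box -x: -0.1211 slope 0.0106 n 40/40
box +x: 0.0886 slope 0.0127 n 40/40
overhang 0.03966429504507751 0.03920070682404536 centre diff 0.0006688847494160967
```

```bash
python3 - <<'E'
from m import *
a,b=[cv2.imread(f"pics/{n}.png",0).astype(float) for n in("top0","top3")]
w=np.hanning(40)[:,None]*np.hanning(60)[None]
for n,(r,c) in dict(box_left=(185,185),box_low=(240,180),salad=(145,85)).items():
    print(n,cv2.phaseCorrelate(a[r:r+40,c:c+60],b[r:r+40,c:c+60],w))
print(ctrl.current_contact_force(),ctrl.current_time()); workorder.job_done()
E
```

```text
box_left ((-0.36363458164475304, -0.10808740785963167), 0.3736440078347612)
box_low ((0.11009510198071837, 0.10097754475079768), 0.48172626207651253)
salad ((0.016759106960250847, -0.012818670794143117), 0.9977600312660381)
[ 0.491044   -0.25408489 -0.34987927] 25.1833
the job is handed in; nothing more can be done
```

I pushed the board into place with the two open fingertips: once from the side to square and centre it, then twice from behind. I released it each time, and handed the job in at about 25 s of robot time with the arm clear above the block.

The last checks, from the wrist view:

| Check | Result |
|---|---|
| Overhang | about 39.2–39.7 mm (40 asked) |
| Off-centre from the box | about 0.7 mm |
| Out of square | the long sides give about 0.1°; the leading edge, seen against the box, gave about 0.4° |
| Kiwi | all three slices and the half are on the board |
| Push forces | about 1 N at each reading during the pushes |

- **Block edge:** one earlier view put it about 2 mm farther out, probably because the block's front face showed there. I discarded that value; the final view agreed with the others.
- **Box angle:** the box sides came out about 0.7° skewed in the last view, but straight in the one before it.
- **Box not moved:** a before/after comparison of the top pictures showed the salad box unmoved and the fruit box within about 0.4 px (roughly 1 mm). The fruit box match was weak, because the arm and board changed that part of the picture. Neither the arm nor the board should have touched it.

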